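# Lock the bench wheel with its T-key

## Task

Lock the potter's bench wheel: take the T-handled key out of the wooden tool block, lower it into the iron sleeve beside the wheel so that its tongue sits in the slotted screw at the bottom, and turn the screw clockwise (seen from above) as far as its stop. Then let go and leave the key standing upright in the sleeve, its collar down on the rim; do not disturb the round-knobbed piercing tool in the block.

Things in the scene. Friction and masses are not known exactly. Their poses are not given: they have to be found in the camera images.
- key: Loose steel T-key, 0.3 kg, upright in a 48 mm hole of a fixed wooden block 60 high, collar on its top. Origin: on the axis, lower edge of tongue (12 above the bench at the start); z up, x along tongue and bar. Sizes in mm: tongue 32 x 8, 24 high (lowest 8: 5 thick); shaft 14 dia; collar 64 dia, underside 48 above origin; bar 110 x 16 x 16, centre 110 above origin. A half turn gives the same key.
- punch: Bystander: piercing tool in the block's other hole, 140 mm from the key, with the same 64 mm collar but a round dark wooden knob, 38 mm in diameter, on top in place of a bar. Origin on its axis, 48 mm below its collar; knob top 122 mm above it; z up. It must stay where it is.
- slot (a point): Centre of the slot's floor in the brass screw, 11 mm above the bench; z up, x along the slot. Sizes in mm: slot 18 wide between lugs 23 high, ends open; grey iron sleeve around it: outside 72, bore 48, rim 62 above the bench; collar on rim puts the key's origin 3 above this point. The wheel (220 dia, bowl on it 131 high) is 201 away; at screw 0 the slot lies 63 deg clockwise of its direction.
- screw (a joint): Angle of the screw, rad: grows clockwise seen from above. It starts loose at 0 to 0.25; its stop (locked) is at 1.1. It stays where it is left; turning it takes about 0.15 N m. The tongue has up to 0.35 rad of play in the slot either way, so the key may have to turn that much further than the screw.
There are look-alikes about, which are no part of the job. Leave any orange, purple or red look-alike of the key alone.

How it is judged:
By the outcome, as a careful person would: the job done as asked, in the order asked, and still so for the second after the job is handed in, with the robot touching nothing.
It also fails if it takes over 42 s, if anything falls off the work surface, if the arm or the gripper's body presses on something with over 40 N, if the wrist force passes 120 N, or if a joint passes its speed limit or range.

## Robot

A 6-joint arm with a two-finger parallel gripper is mounted at the origin on the work surface. World frame = base frame: x ahead of the robot, y to its left, z up, the work surface at z = 0. Lengths are in m, angles in degrees, forces in N, time in s.
With the tool pointing down it reaches from about 0.4 to 0.825 m from the base axis. Payload 7 kg.
Tool frame: the origin (TCP) lies midway between the tips of the shut fingers; the grasp point (between the pads) lies r.grip_depth behind it (r.grip_depth is the distance from the TCP to the grasp point, in m); z points along the fingers, y is the direction in which the jaws open and shut (so a half turn about z gives the same grasp; the last joint's range is limited). The gripper opens to 88 mm and grips with 3 to 60 N. Pads are 19 mm wide; open, the fingers measure 130 mm over their backs; the gripper's body (78 mm by 193 mm) begins 47 mm behind the grasp point.
Start: joints at [-52.363, 20.546, 0.682, 0, -70.136, -16.507], TCP at [0.243, -0.63, 0.227] pointing down, gripper open.
Joint ranges: [-176.03, 176.03], [-82.01, 121.73], [-58.28, 71.71], [-173.87, 95.51], [-174.79, -0.11], [-173.66, 173.66]. Speed limits (degrees/s): [136.94, 136.94, 172.46, 180, 180, 180].

## Interface

Orientations are given as [roll, pitch, yaw] about the fixed x, y, z axes, in that order (R = Rz(yaw) Ry(pitch) Rx(roll)).
In Python, from plant import r, imaging, close_job gives the robot as it stands.
- The arm moves only by the tool step_arm, never from a script. Its argument "commands" is a list of rows, each a list of 2 entries, a list of its own where there are three numbers: the shift along the tool's x, y, z in mm, then the turn about the tool's z in degrees. In form: [[[x, y, z], twist], ...]. A call has 1 to 20 rows; each row shifts and turns the commanded pose from where the row before left it, along the tool's axes as they then stand; what a row does not reach is not made up. A row lasts 1/8 s, in which the tool goes at most 62.5 mm and 10.7 degrees, less where a joint would pass 70% of its speed; a pose out of reach is approached as far as the arm can. A call with a gripper value outside its range is refused whole. "gripper" is the closure, from 0 (fully open) to 1 (shut), set as the call begins (left out, the last holds). The fingers move at their own pace and stop on an object; "grip_force" is the grip in N (left out, the last holds). Time passes only in rows, so rows that do not move let the fingers close. It gives the time, the measured TCP pose, the force and the opening at its end, in the units of the state.
- r.get_state(): the state, without advancing time (a new reading comes with each control period).
- imaging.capture(name): name is "side" or "top" or "wrist"; returns a dict with "img" (400x640x3 uint8, red, green, blue), "z_map" (400x640 float32, m along the optical axis (not along the pixel's ray), 0 where there is no reading), "vfov" (degrees; the focal length in pixels is half the picture's height over the tangent of half this angle, whatever the lens; pixels are square), "cx", "cy" (the principal point, pixels), "extrinsics" (4x4, takes a point from camera to world coordinates); the wrist camera has in their place "T_tool_cam" (4x4, takes a point from camera to tool coordinates, whose origin is the TCP and whose axes are the flange's). Camera axes: x right, y down, z forward; pixel columns grow to the right and rows downward; lengths in m; the calibration is good to about 2 mm. The wrist camera is an equidistant fisheye: a pixel r from the principal point sees the ray r / f radians off the axis. A picture is of the moment at which its call begins: read the wrist's pose just before it.
- close_job(): hands the job in, once; it reports no verdict.
The state is a dict: "time_s": time; "joints": joint angles; "qd": joint speeds; "joint_torque": joint torques, N m; "tcp_pos": TCP position; "eef_rot": TCP orientation; "contact_force": force on the tool from outside, world axes, zero at the start; "moment": the same for the moment, N m; "gripper_width": finger opening in m.
Only numpy, scipy, OpenCV 4.12 (cv2) and the standard library are available. Lean on these libraries where they do the work, as an engineer would, in place of code of your own. Each camera call takes 0.05 s, during which the arm holds its last target.

## Working session

There is one attempt and no reset: what is moved stays moved. The work goes in short steps, Python scripts to look and compute and a tool call to move; the robot and the scene stay as the last step left them, time stands still between calls to the robot, and variables do not carry over. Pictures are saved under pics/ and viewed, and the job is handed in when it is done.

Besides the shell and the picture viewer there is one more tool, called after "Request:" in YAML: its name, and indented under it one key for each argument. step_arm: Moves the arm, as the interface text tells. Its arguments: {"type":"object","properties":{"commands":{"type":"array","items":{"type":"array"}},"gripper":{"type":"number"},"grip_force":{"type":"number"}},"required":["commands"]}

```bash
mkdir -p pics; ls; cat > h.py <<'E'
import numpy as np, cv2
from plant import r, imaging, close_job
def f_of(c): return 200/np.tan(np.radians(c['vfov'])/2)
def grab(n,tag):
    s=r.get_state(); c=imaging.capture(n)
    cv2.imwrite(f'pics/{tag}.png',c['img'][:,:,::-1]); 
    d={k:v for k,v in c.items()}; d['state_pos']=s['tcp_pos']; d['state_rot']=s['eef_rot']
    np.savez(f'pics/{tag}.npz',**d); return c
def load(tag): return np.load(f'pics/{tag}.npz')
def cloud(c):
    f=f_of(c); v,u=np.mgrid[0:400,0:640]; z=c['z_map']
    p=np.stack([(u-c['cx'])/f*z,(v-c['cy'])/f*z,z],-1)
    E=c['extrinsics']; return p@E[:3,:3].T+E[:3,3]
E
python3 - <<'E'
from h import *
print(r.get_state(), r.grip_depth)
for n in('top','side','wrist'):
    c=grab(n,n+'0'); print(n,c['vfov'],c['cx'],c['cy'],c.get('extrinsics',c.get('T_tool_cam')))
E
```

```text
pics
{'time_s': 0.0, 'joints': array([-5.23637834e+01,  2.05910340e+01,  6.34259048e-01, -2.05184996e-02,
       -7.01369268e+01, -1.65096993e+01]), 'qd': array([-0.0029872 ,  0.06124715,  0.13188935, -0.04810816, -0.00728835,
       -0.03813303]), 'joint_torque': array([ 2.14296539e-03, -5.82722032e+01,  2.93049413e+01,  6.99694008e+00,
        6.69937843e-03, -1.22665606e-04]), 'tcp_pos': array([ 0.24311782, -0.62916761,  0.22562966]), 'eef_rot': array([ 1.79904680e+02, -8.13703425e-03, -1.58880463e+02]), 'contact_force': array([ 0.14902732, -0.13820394, -0.10873215]), 'moment': array([ 0.01994473, -0.00772659,  0.01246979]), 'gripper_width': 0.08732991915758793} 0.0188
top 46.96869947879489 316.3429666639969 202.7007007363213 [[ 0.00901002 -0.99463862  0.10301857  0.36073491]
 [-0.99982094 -0.01067525 -0.01562445 -0.14787137]
 [ 0.01664043 -0.10285935 -0.99455671  1.05410524]
 [ 0.          0.          0.          1.        ]]
side 47.64418675681275 324.99691349419936 200.6811194967438 [[ 0.80248445 -0.31715242  0.50540385 -0.11342696]
 [-0.59666707 -0.43033146  0.67735016 -0.92098887]
 [ 0.00266794 -0.8451208  -0.53456871  0.65990516]
 [ 0.          0.          0.          1.        ]]
wrist 65.70646984690485 318.0835075958187 198.78499614313023 [[ 1.00314841e-03 -9.66491849e-01 -2.56695344e-01  6.88479822e-02]
 [ 9.99998958e-01  1.23600247e-03 -7.45782690e-04  5.95225798e-04]
 [ 1.03806897e-03 -2.56694328e-01  9.66492082e-01 -1.59006958e-01]
 [ 0.00000000e+00  0.00000000e+00  0.00000000e+00  1.00000000e+00]]
```

View pics/top0.png

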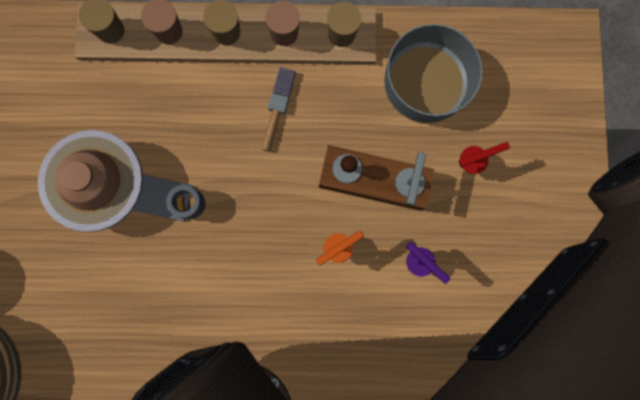

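View pics/side0.png

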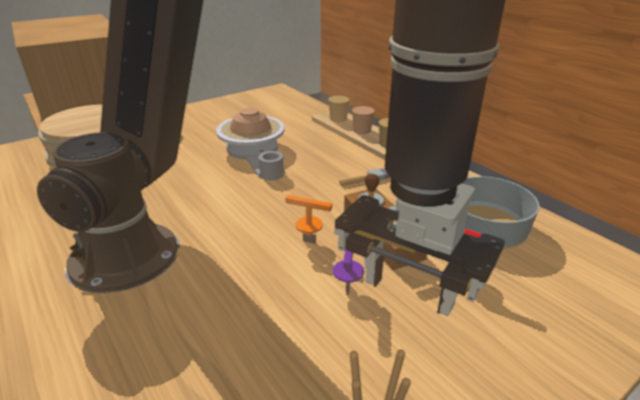

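View pics/wrist0.png

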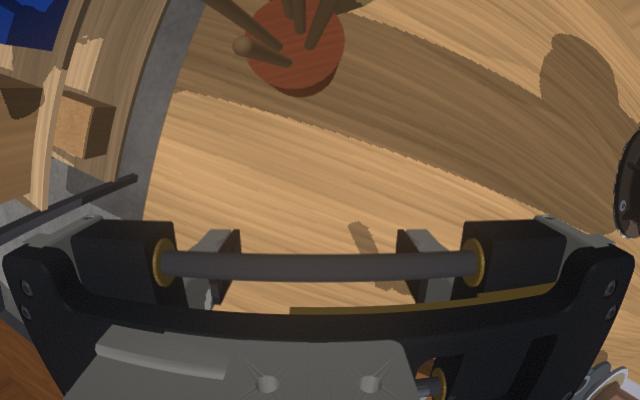

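```bash
python3 - <<'E'
from h import *
c=load('top0'); P=cloud(c); I=c['img']
for box,n in (((310,140,450,215),'block'),((130,160,215,235),'sleeve')):
    x0,y0,x1,y1=box
    cv2.imwrite(f'pics/crop_{n}.png',cv2.resize(I[y0:y1,x0:x1,::-1],None,fx=5.5 if n=='block' else 8,fy=5.5 if n=='block' else 8,interpolation=cv2.INTER_CUBIC))
    z=P[y0:y1,x0:x1,2]; print(n, np.histogram(z,bins=np.arange(-.01,.2,.01)))
# key bar
def sel(x0,y0,x1,y1,za,zb):
    m=np.zeros((400,640),bool); m[y0:y1,x0:x1]=1
    return P[m&(P[...,2]>za)&(P[...,2]<zb)]
b=sel(385,145,440,215,.115,.145); print('bar',len(b),b.min(0),b.max(0),b.mean(0), np.median(b[:,2]))
rc=cv2.minAreaRect((b[:,:2]*1000).astype(np.float32)); print(rc)
q=sel(385,145,440,215,.055,.08); print('collar',len(q),np.median(q[:,2]),cv2.minEnclosingCircle((q[:,:2]*1000).astype(np.float32)))
q=sel(325,145,372,190,.055,.08); print('pcollar',len(q),cv2.minEnclosingCircle((q[:,:2]*1000).astype(np.float32)))
q=sel(325,145,372,190,.1,.15); print('knob',len(q),cv2.minEnclosingCircle((q[:,:2]*1000).astype(np.float32)),q[:,2].max())
q=sel(160,180,210,225,.055,.07); print('rim',len(q),q[:,2].mean(),cv2.minEnclosingCircle((q[:,:2]*1000).astype(np.float32)))
q=sel(30,120,150,240,.12,.14); print('bowl',len(q)); print(cv2.fitEllipse((q[:,:2]*1000).astype(np.float32)),cv2.minEnclosingCircle((q[:,:2]*1000).astype(np.float32)))
# sleeve interior heights
np.set_printoptions(linewidth=200)
print((P[188:218,165:205,2]*1000).astype(int))
E
```

```text
block (array([2191, 3381,   62,   68,   67,   63, 1248, 2641,   23,    6,    5,
          2,   32,  295,  372,    0,    0,    0,    0,    0]), array([-0.01,  0.  ,  0.01,  0.02,  0.03,  0.04,  0.05,  0.06,  0.07,
        0.08,  0.09,  0.1 ,  0.11,  0.12,  0.13,  0.14,  0.15,  0.16,
        0.17,  0.18,  0.19]))
sleeve (array([1450, 2271, 1230,   68,  192,   57,  122,  510,  448,    0,    0,
          0,    0,    0,    0,    0,    0,    0,    0,    0]), array([-0.01,  0.  ,  0.01,  0.02,  0.03,  0.04,  0.05,  0.06,  0.07,
        0.08,  0.09,  0.1 ,  0.11,  0.12,  0.13,  0.14,  0.15,  0.16,
        0.17,  0.18,  0.19]))
bar 460 [ 0.45625424 -0.38438189  0.11743159] [ 0.5635954  -0.3467999   0.13525229] [ 0.5094438  -0.36489993  0.12937113] 0.1300030767032332
((510.5735778808594, -366.1615905761719), (16.764083862304688, 109.80120086669922), 76.21973419189453)
collar 1541 0.061448088923165334 ((510.2460632324219, -357.71685791015625), 69.55364227294922)
pcollar 1609 ((543.125732421875, -235.1072998046875), 67.52533721923828)
knob 239 ((540.0023193359375, -228.63848876953125), 17.903228759765625) 0.1365665682795576
rim 504 0.061999430910009694 ((465.2087097167969, 124.36662292480469), 36.05591583251953)
bowl 1003
((506.2091979980469, 319.5488586425781), (57.480892181396484, 61.40262985229492), 64.30728912353516) ((507.3154296875, 319.3537292480469), 42.31224822998047)
[[11 15 11 ...  0 -2  3]
 [ 9 11 14 ...  0  0  0]
 [12 11 14 ...  2  3 -2]
 ...
 [11 10 10 ...  0  0  0]
 [12 11 12 ...  0 -3  1]
 [-1  9  7 ... -1 -1 -2]]
```

View pics/crop_block.png

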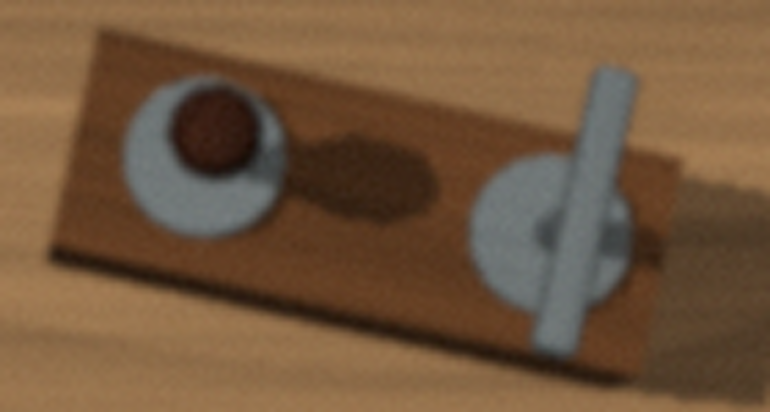

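View pics/crop_sleeve.png

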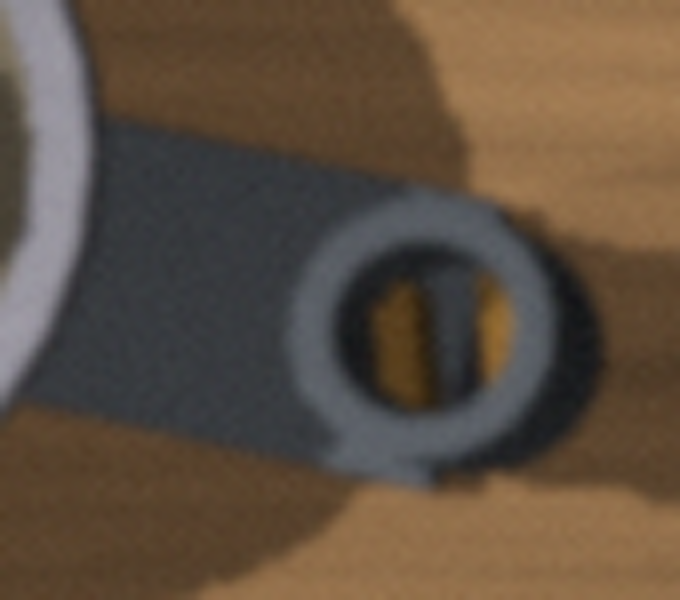

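```bash
python3 - <<'E'
from h import *
c=load('top0'); P=cloud(c)
def st(n,x0,y0,x1,y1,za=.02):
    p=P[y0:y1,x0:x1].reshape(-1,3); p=p[p[:,2]>za]; print(n,p.min(0).round(3),p.max(0).round(3))
st('red',455,135,515,175); st('red bar',455,135,515,175,.1); st('bowl',30,120,150,240,.05); st('all',0,0,560,330,.14); st('bin',380,20,490,125,.02)
st('orange',310,225,368,270,.02);st('purple',400,235,455,285,.02)
E
```

```text
red [ 0.361 -0.564  0.048] [ 0.596 -0.148  1.054]
red bar [ 0.361 -0.564  0.106] [ 0.592 -0.148  1.054]
bowl [ 0.361 -0.148  0.058] [0.616 0.432 1.054]
all [ 0.297 -0.38   0.628] [ 0.361 -0.148  1.054]
bin [ 0.361 -0.524  0.02 ] [ 0.865 -0.148  1.054]
orange [ 0.333 -0.259  0.049] [ 0.403 -0.148  1.054]
purple [ 0.299 -0.435  0.047] [ 0.379 -0.148  1.054]
```

Request:
step_arm:
  commands:
    - [[0, 0, -10], -10.5]
    - [[0, 0, -10], -10.5]
    - [[0, 0, -10], -10.5]
    - [[0, 0, 0], -10.5]
    - [[0, 0, 0], -10.5]
    - [[0, 0, 0], -10.5]
    - [[0, 0, 0], -10.5]
    - [[0, 0, 0], -10.5]
    - [[0, 0, 0], -10.5]
    - [[0, 0, 0], -10.5]
    - [[0, 0, 0], -10.5]
    - [[0, 0, 0], -10.5]
    - [[0, 0, 0], -10.5]
    - [[0, 0, 0], -10.5]
    - [[0, 0, 0], -10.5]
    - [[0, 0, 0], 0]

```text
time_s: 2.15
tcp_pos: [0.2433, -0.6295, 0.2562]
eef_rot: [-180.0, 0.0, -1.4]
contact_force: [-0.1, -0.1, 0.2]
gripper_width: 0.0874
```

Request:
step_arm:
  commands:
    - [[26, -47, 0], 0]
    - [[26, -47, 0], 0]
    - [[26, -47, 0], 0]
    - [[26, -47, 0], 0]
    - [[26, -47, 0], 0]
    - [[26, -47, 0], 0]
    - [[26, -47, 0], 0]
    - [[26, -47, 0], 0]
    - [[-7, -54, 0], 0]
    - [[-7, -54, 0], 0]
    - [[-7, -54, 0], 0]
    - [[-7, -54, 0], 0]
    - [[-7, -54, 0], 0]
    - [[-7, -54, 0], 0]
    - [[-7, -54, 0], 0]
    - [[0, 0, 0], 0]
    - [[0, 0, 0], 0]

```text
time_s: 4.28
tcp_pos: [0.42, 0.1205, 0.2565]
eef_rot: [180.0, 0.0, -1.5]
contact_force: [-0.4, -0.5, 0.3]
gripper_width: 0.0876
```

```bash
python3 - <<'E'
from h import *
c=grab('wrist','w1'); print(r.get_state()['tcp_pos'],r.get_state()['eef_rot'],r.get_state()['joints'])
c=load('top0'); P=cloud(c); P[c['z_map']==0]=np.nan
for n,b,za in(('red',(455,135,515,175),.03),('redbar',(455,135,515,175),.09),('bowl',(30,120,150,240),.05)):
    p=P[b[1]:b[3],b[0]:b[2]].reshape(-1,3); p=p[p[:,2]>za]; print(n,p.min(0).round(3),p.max(0).round(3))
E
```

```text
[0.42017803 0.11993053 0.25649776] [ 1.79992115e+02  1.03545301e-02 -1.50360790e+00] [ 4.19653402e+01 -3.88274941e+00 -2.46626718e+01 -1.49849528e-03
 -6.92330169e+01  4.65315841e+01]
red [ 0.534 -0.564  0.048] [ 0.596 -0.46   0.123]
redbar [ 0.539 -0.564  0.106] [ 0.592 -0.46   0.123]
bowl [0.397 0.212 0.058] [0.616 0.432 0.136]
```

View pics/w1.png

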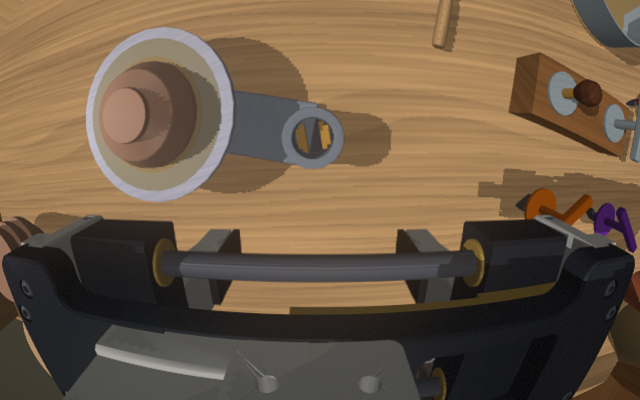

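```bash
cat >> h.py <<'E'
from scipy.spatial.transform import Rotation as Ro
def Twc(d):
    T=np.eye(4); T[:3,:3]=Ro.from_euler('xyz',d['state_rot'],degrees=True).as_matrix(); T[:3,3]=d['state_pos']
    return T@d['T_tool_cam']
def projw(d,X):
    T=Twc(d); p=(X-T[:3,3])@T[:3,:3]; f=f_of(d)
    rr=np.hypot(p[...,0],p[...,1]); th=np.arctan2(rr,p[...,2]); k=f*th/np.maximum(rr,1e-9)
    return p[...,0]*k+d['cx'],p[...,1]*k+d['cy']
def ortho(d,cx,cy,z,half,mmpp,wrist=True):
    n=int(2*half/mmpp); a=(np.arange(n)-n/2+.5)*mmpp/1000
    # image up=+x, right=-y
    X=np.zeros((n,n,3)); X[...,0]=cx-a[:,None]; X[...,1]=cy-a[None,:]; X[...,2]=z
    u,v=projw(d,X) if wrist else projt(d,X)
    return cv2.remap(d['img'],u.astype(np.float32),v.astype(np.float32),cv2.INTER_CUBIC)[:,:,::-1].copy()
def projt(d,X):
    T=d['extrinsics']; p=(X-T[:3,3])@T[:3,:3]; f=f_of(d)
    return p[...,0]/p[...,2]*f+d['cx'],p[...,1]/p[...,2]*f+d['cy']
E
python3 - <<'E'
from h import *
d=load('w1')
a=ortho(d,.465,.124,.034,50,.25); b=ortho(d,.465,.124,.062,50,.25)
for i in (a,b):
    for k in range(0,400,40): cv2.line(i,(k,0),(k,6),(255,255,255),1); cv2.line(i,(0,k),(6,k),(255,255,255),1)
cv2.circle(b,(200,200),144,(0,255,0),1); cv2.circle(b,(200,200),96,(0,255,0),1)
cv2.imwrite('pics/s1.png',np.hstack([a,b]))
E
```

```text
(no output)
```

View pics/s1.png

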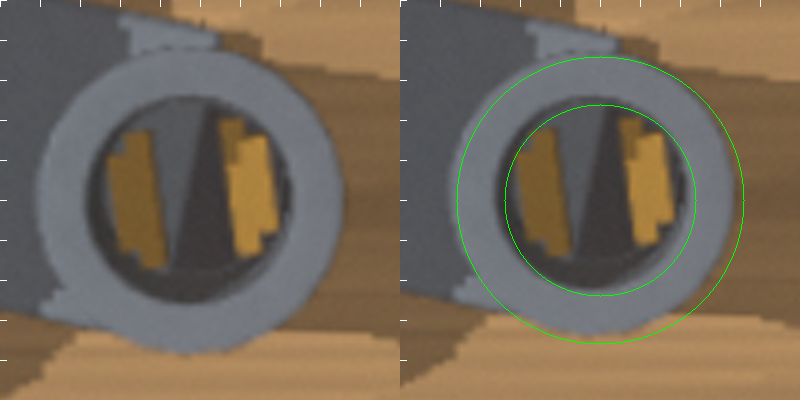

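Request:
step_arm:
  commands:
    - [[0, 0, 0], 5.8]
    - [[0, 0, 0], 5.8]
    - [[15, 50, 0], 0]
    - [[15, 50, 0], 0]
    - [[15, 50, 0], 0]
    - [[15, 50, 0], 0]
    - [[15, 50, 0], 0]
    - [[15, 50, 0], 0]
    - [[15, 50, 0], 0]
    - [[15, 50, 0], 0]
    - [[15, 50, 0], 0]
    - [[0, 0, 0], 0]
    - [[0, 0, 0], 0]

```text
time_s: 5.95
tcp_pos: [0.4496, -0.3494, 0.2562]
eef_rot: [-180.0, 0.1, -13.2]
contact_force: [0.1, 0.6, 0.0]
gripper_width: 0.0881
```

```bash
python3 - <<'E'
from h import *
c=grab('wrist','w2'); d=load('w2'); print(d['state_pos'],d['state_rot'])
a=ortho(d,.5105,-.366,.130,80,.4); b=ortho(load('top0'),.5105,-.366,.130,80,.4,False)
for i in (a,b):
    for k in range(0,400,25): cv2.line(i,(k,0),(k,6),(255,255,255),1); cv2.line(i,(0,k),(6,k),(255,255,255),1)
    t=np.radians(-13); 
    R=cv2.boxPoints(((200,200),(110/.4,16/.4),-(-13)+270)); cv2.polylines(i,[R.astype(int)],True,(0,255,0),1)
cv2.imwrite('pics/k1.png',np.hstack([a,b]))
E
```

```text
[ 0.4496062  -0.34943689  0.25616556] [-1.79986381e+02  5.09146911e-02 -1.31890582e+01]
```

View pics/k1.png

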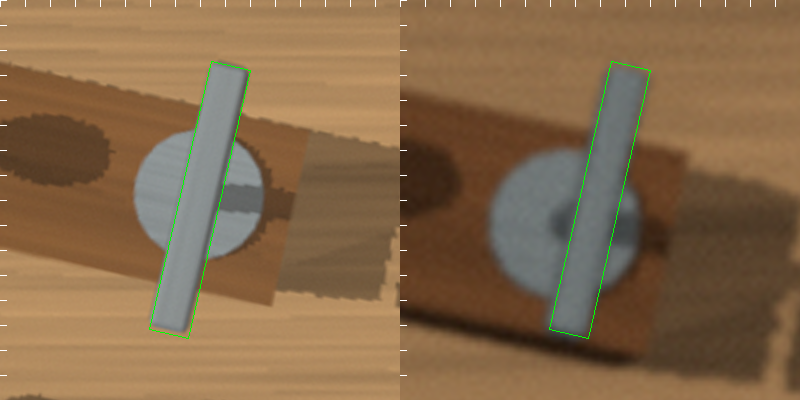

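View pics/w2.png

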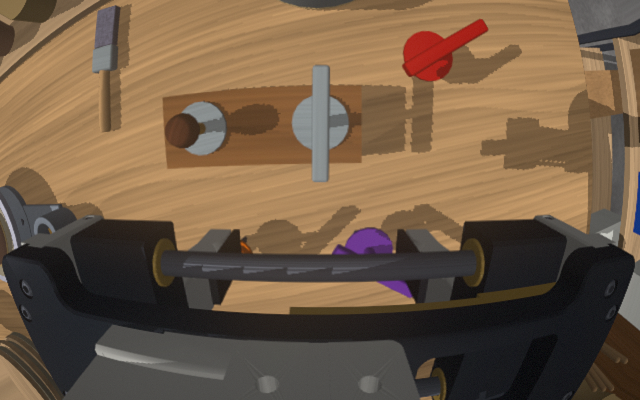

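Request:
step_arm:
  commands:
    - [[32, 1, 0], 0]
    - [[31, 1, 0], 0]
    - [[0, 0, 40], 0]
    - [[0, 0, 40], 0]
    - [[0, 0, 0], 0]
    - [[0, 0, 0], 0]
  gripper: 0.4
  grip_force: 30

```text
time_s: 6.75
tcp_pos: [0.5127, -0.3645, 0.1787]
eef_rot: [179.9, -0.1, -12.9]
contact_force: [1.1, 0.3, -0.1]
gripper_width: 0.0528
```

```bash
python3 - <<'E'
from h import *
c=grab('wrist','w3'); d=load('w3'); print(d['state_pos'],d['state_rot'],r.get_state()['gripper_width'])
c=grab('side','sd3')
E
```

```text
[ 0.51269203 -0.36453106  0.17866384] [ 1.79943293e+02 -1.20273197e-01 -1.29066802e+01] 0.0529356632875536
```

View pics/w3.png

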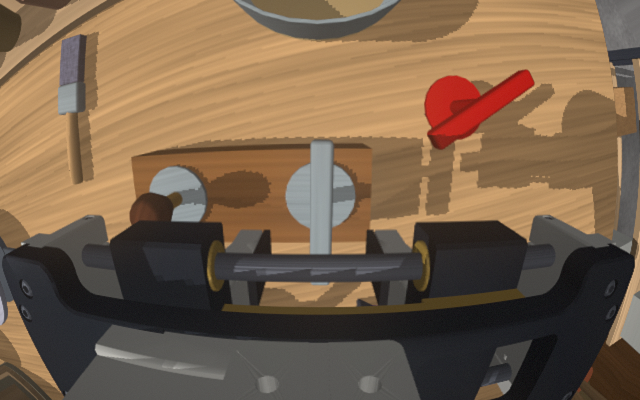

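View pics/sd3.png

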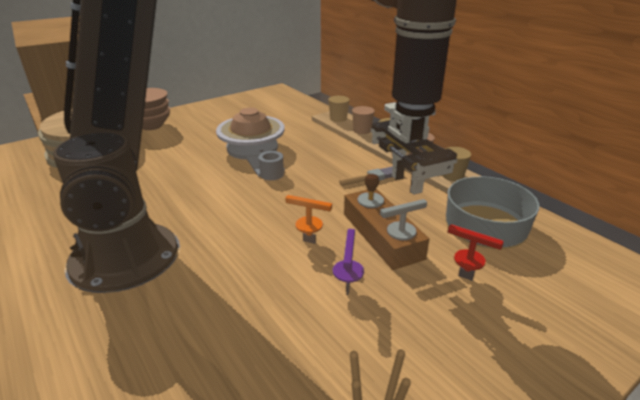

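Request:
step_arm:
  commands:
    - [[-2, 1, 30], 0]
    - [[0, 0, 30], 0]
    - [[0, 0, 15], 0]
    - [[0, 0, 0], 0]
    - [[0, 0, 0], 0]

```text
time_s: 7.48
tcp_pos: [0.5105, -0.3655, 0.1031]
eef_rot: [180.0, -0.1, -13.0]
contact_force: [-0.6, -0.6, 0.7]
gripper_width: 0.0529
```

Request:
step_arm:
  commands:
    - [[0, 0, 0], 0]
    - [[0, 0, 0], 0]
    - [[0, 0, 0], 0]
    - [[0, 0, 0], 0]
    - [[0, 0, 0], 0]
  gripper: 1
  grip_force: 50

```text
time_s: 8.1
tcp_pos: [0.5096, -0.3652, 0.1016]
eef_rot: [180.0, -0.0, -13.0]
contact_force: [0.4, -1.2, 0.0]
gripper_width: 0.0158
```

Request:
step_arm:
  commands:
    - [[0, 0, -15], 0]
    - [[0, 0, -30], 0]
    - [[0, 0, -40], 0]
    - [[0, 0, -40], 0]
    - [[0, 0, -35], 0]
    - [[0, 0, 0], 0]
    - [[0, 0, 0], 0]

```text
time_s: 8.98
tcp_pos: [0.5091, -0.3645, 0.261]
eef_rot: [-179.9, 0.1, -13.0]
contact_force: [-0.2, 0.9, -3.9]
gripper_width: 0.0154
```

```bash
python3 - <<'E'
from h import *
c=grab('wrist','w4'); s=r.get_state(); print(s['tcp_pos'],s['eef_rot'],s['contact_force'],s['moment'],s['gripper_width'],s['joints'])
c=grab('side','sd4')
E
```

```text
[ 0.50885275 -0.36448026  0.26033285] [-1.79945366e+02  1.23057975e-01 -1.29816612e+01] [ 0.25656327  0.28662882 -4.11818749] [-0.01712351  0.13113107  0.00146034] 0.015195447130789736 [-1.77970758e+01  1.49608414e+01 -2.80885869e+00 -4.62882750e-02
 -7.23575152e+01  9.48294338e+01]
```

View pics/w4.png

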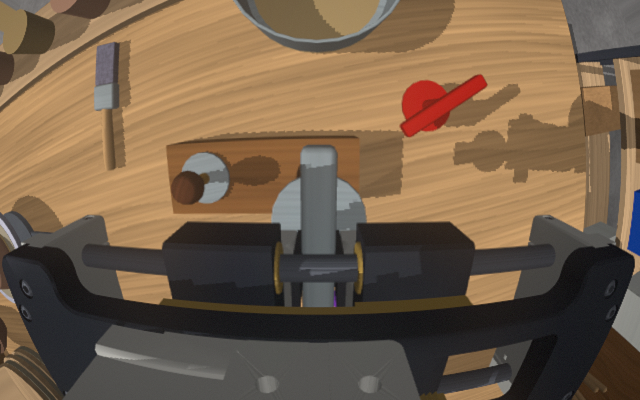

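View pics/sd4.png

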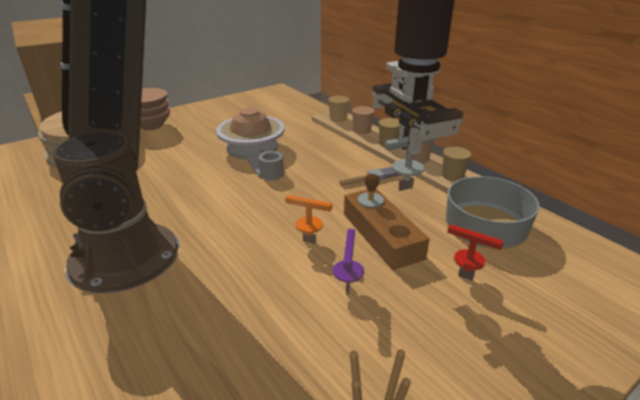

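Request:
step_arm:
  commands:
    - [[0, 0, 0], -10]
    - [[0, 0, 0], -10]
    - [[1.6, -30, 0], 0]
    - [[1.6, -49, 0], 0]
    - [[1.6, -49, 0], 0]
    - [[1.6, -49, 0], 0]
    - [[1.6, -49, 0], 0]
    - [[1.6, -49, 0], 0]
    - [[1.6, -49, 0], 0]
    - [[1.6, -49, 0], 0]
    - [[1.6, -49, 0], 0]
    - [[1.2, -49, 0], 0]
    - [[0, -20, 0], 0]
    - [[0, 0, 0], 0]
    - [[0, 0, 0], 0]

```text
time_s: 10.95
tcp_pos: [0.4646, 0.1236, 0.2609]
eef_rot: [180.0, 0.1, 7.0]
contact_force: [0.0, -0.2, -3.9]
gripper_width: 0.0157
```

```bash
python3 - <<'E'
from h import *
for n in('wrist','side','top'): c=grab(n,n+'5')
s=r.get_state(); print(s['tcp_pos'],s['eef_rot'],s['contact_force'],s['moment'],s['joints'])
d=load('side5'); P=cloud(d)
i=d['img'][60:220,200:360,::-1]; j=load('top5')['img'][140:260,120:280,::-1]
cv2.imwrite('pics/c5.png',np.hstack([cv2.resize(i,(400,400),interpolation=cv2.INTER_CUBIC),cv2.resize(j,(400,400),interpolation=cv2.INTER_CUBIC)]))
E
```

```text
[0.46497439 0.12327992 0.26137333] [1.79983179e+02 2.38208329e-02 6.96393795e+00] [-0.03291163 -0.31678927 -3.92862947] [-0.11157809  0.18110748  0.01197288] [ 3.83491749e+01  6.25761968e-01 -1.96896580e+01  2.08373149e-03
 -6.97136759e+01  5.86140436e+01]
```

View pics/c5.png

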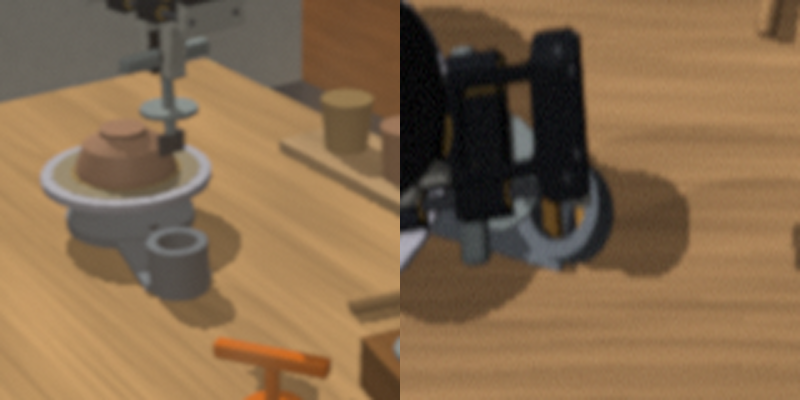

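View pics/wrist5.png

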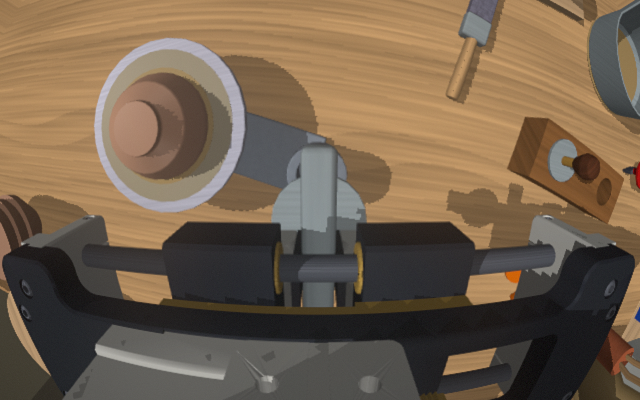

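```bash
python3 - <<'E'
from h import *
d=load('wrist5'); f=f_of(d); T=d['T_tool_cam']
def pj(X):
    X=np.asarray(X,float)/1000; p=(X-T[:3,3])@T[:3,:3]; rr=np.hypot(p[:,0],p[:,1]); k=f*np.arctan2(rr,p[:,2])/rr
    return np.stack([p[:,0]*k+d['cx'],p[:,1]*k+d['cy']],1)
im=d['img'][:,:,::-1].copy(); S=4; x0,y0=240,100
im=cv2.resize(im[y0:y0+140,x0:x0+160],None,fx=S,fy=S,interpolation=cv2.INTER_CUBIC)
def dr(X,c): cv2.polylines(im,[((pj(X)-[x0,y0]+.5)*S).astype(int)],False,c,1)
t=np.linspace(0,2*np.pi,60)
for ox,c in((0,(0,0,255)),(2,(0,255,0))):
    dr([[ox-55,-8,-26.8],[ox+55,-8,-26.8],[ox+55,8,-26.8],[ox-55,8,-26.8]],c)
    dr([[ox+55,-8,-10.8],[ox+55,8,-10.8]],c)
    dr(np.stack([ox+32*np.cos(t),32*np.sin(t),43+0*t],1),c)
cv2.imwrite('pics/m5.png',im)
E
```

```text
(no output)
```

View pics/m5.png

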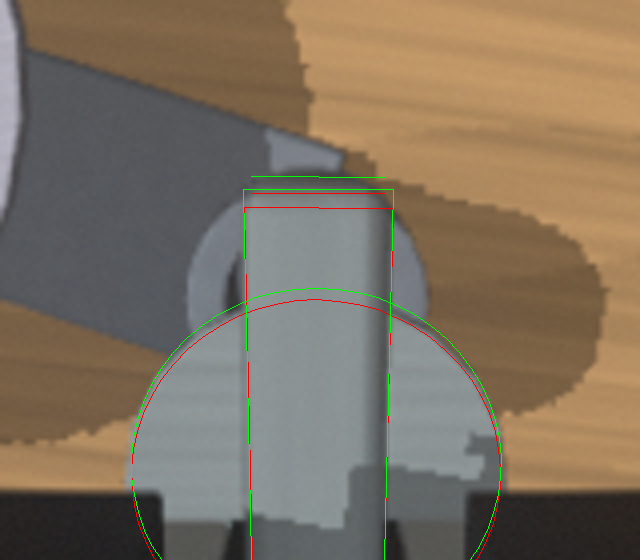

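Request:
step_arm:
  commands:
    - [[0, -1.2, 25], 0]
    - [[0, 0, 30], 0]
    - [[0, 0, 25], 0]
    - [[0, 0, 20], 0]
    - [[0, 0, 15], 0]
    - [[0, 0, 10], 0]
    - [[0, 0, 0], 0]
    - [[0, 0, 0], 0]

```text
time_s: 12.1
tcp_pos: [0.4653, 0.1256, 0.1372]
eef_rot: [-180.0, -0.1, 7.0]
contact_force: [-0.2, -1.0, -2.9]
gripper_width: 0.0157
```

```bash
python3 - <<'E'
from h import *
for n in('wrist','side'): c=grab(n,n+'6')
s=r.get_state(); print(s['tcp_pos'],s['eef_rot'],s['contact_force'],s['moment'])
i=load('side6')['img'][110:210,220:320,::-1]; j=load('wrist6')['img'][100:250,220:420,::-1]
cv2.imwrite('pics/c6.png',np.hstack([cv2.resize(i,(350,350),interpolation=cv2.INTER_CUBIC),cv2.resize(j,(450,350),interpolation=cv2.INTER_CUBIC)]))
E
```

```text
[0.46527143 0.12566875 0.13723639] [-1.79967192e+02 -6.72732048e-02  7.04236662e+00] [ 0.42145374 -0.58351928 -2.872179  ] [-0.13375601  0.21538878 -0.00310439]
```

View pics/c6.png

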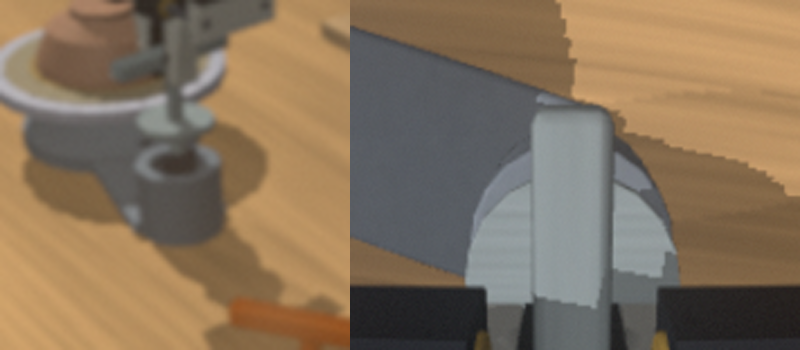

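Request:
step_arm:
  commands:
    - [[0, 0, 6], 0]
    - [[0, 0, 6], 0]
    - [[0, 0, 6], 0]
    - [[0, 0, 4], 0]
    - [[0, 0, 0], 0]

```text
time_s: 12.82
tcp_pos: [0.4647, 0.1252, 0.1141]
eef_rot: [180.0, 0.0, 7.0]
contact_force: [1.0, -0.2, -4.0]
gripper_width: 0.0154
```

Request:
step_arm:
  commands:
    - [[0, 0, 4], 0]
    - [[0, 0, 3], 0]
    - [[0, 0, 2], 0]
    - [[0, 0, 0], 0]

```text
time_s: 13.32
tcp_pos: [0.4648, 0.1253, 0.1054]
eef_rot: [180.0, 0.0, 7.0]
contact_force: [0.8, 0.2, -2.9]
gripper_width: 0.0156
```

Request:
step_arm:
  commands:
    - [[0, 0, 1], 0]
    - [[0, 0, 0], 0]

```text
time_s: 13.58
tcp_pos: [0.4649, 0.1254, 0.1046]
eef_rot: [-180.0, -0.0, 7.0]
contact_force: [0.1, -0.4, -4.4]
gripper_width: 0.0153
```

Request:
step_arm:
  commands:
    - [[0, 0, 0], 5]
    - [[0, 0, 0], 5]
    - [[0, 0, 0], 5]
    - [[0, 0, 0], 5]
    - [[0, 0, 0], 5]
    - [[0, 0, 0], 5]
    - [[0, 0, 0], 5]
    - [[0, 0, 0], 0]

```text
time_s: 14.58
tcp_pos: [0.4655, 0.1262, 0.1048]
eef_rot: [-179.9, -0.0, -27.9]
contact_force: [2.3, 3.4, -5.4]
gripper_width: 0.0155
```

```bash
cat > st.py <<'E'
from h import *
s=r.get_state(); print(s['time_s'],s['tcp_pos'],s['eef_rot'],s['contact_force'],s['moment'],s['gripper_width'])
E
python3 st.py
```

```text
14.575 [0.46552628 0.12616185 0.10480405] [-1.79891969e+02 -3.59925133e-02 -2.79210304e+01] [ 2.26337366  3.43665752 -5.38801752] [ 1.29611123 -0.43460662  0.06382284] 0.015544786023551851
```

Request:
step_arm:
  commands:
    - [[0, 0, 0], 5]
    - [[0, 0, 0], 5]
    - [[0, 0, 0], 5]
    - [[0, 0, 0], 5]
    - [[0, 0, 0], 5]
    - [[0, 0, 0], 3]
    - [[0, 0, 0], 0]

```text
time_s: 15.45
tcp_pos: [0.4658, 0.1262, 0.1049]
eef_rot: [-179.9, 0.0, -55.8]
contact_force: [3.9, 3.7, -6.7]
gripper_width: 0.0158
```

```bash
python3 st.py
```

```text
15.45 [0.46579586 0.12617099 0.10488313] [-1.79866022e+02  4.38355822e-03 -5.58303238e+01] [ 3.89248003  3.71638258 -6.69389104] [ 1.54729334 -1.38061749  0.13169011] 0.0157522563717678
```

Request:
step_arm:
  commands:
    - [[0, 0, 0], 3]
    - [[0, 0, 0], 3]
    - [[0, 0, 0], 0]

```text
time_s: 15.82
tcp_pos: [0.4659, 0.1262, 0.1049]
eef_rot: [-179.9, 0.0, -61.8]
contact_force: [3.7, 3.5, -6.6]
gripper_width: 0.0153
```

```bash
python3 st.py
```

```text
15.825 [0.46586977 0.12616538 0.10492135] [-1.79859353e+02  1.52476004e-02 -6.18301396e+01] [ 3.73702612  3.49550047 -6.62800462] [ 1.56016336 -1.54076177  0.14948751] 0.015322772241708199
```

Request:
step_arm:
  commands:
    - [[0, 0, 0], 2]
    - [[0, 0, 0], 2]
    - [[0, 0, 0], 0]

```text
time_s: 16.2
tcp_pos: [0.4659, 0.1261, 0.1049]
eef_rot: [-179.9, 0.0, -65.8]
contact_force: [4.1, 3.9, -8.4]
gripper_width: 0.0157
```

```bash
python3 st.py
```

```text
16.2 [0.4658986  0.12613787 0.10492433] [-1.79859019e+02  2.30751876e-02 -6.58163673e+01] [ 4.11273638  3.92643896 -8.37461425] [ 1.54617138 -1.67927271  0.14608589] 0.015724289139589766
```

Request:
step_arm:
  commands:
    - [[0, 0, 0], 2]
    - [[0, 0, 0], 0]

```text
time_s: 16.45
tcp_pos: [0.4659, 0.1262, 0.1049]
eef_rot: [-179.9, 0.0, -67.8]
contact_force: [4.5, 3.7, -7.3]
gripper_width: 0.0153
```

```bash
python3 st.py
```

```text
16.45 [0.4659247  0.12615618 0.10493431] [-1.79857426e+02  2.73299607e-02 -6.78135417e+01] [ 4.4683364   3.71388641 -7.33771872] [ 1.53164854 -1.74401741  0.14466505] 0.015270085138431479
```

Request:
step_arm:
  commands:
    - [[0, 0, 0], 2]
    - [[0, 0, 0], 0]

```text
time_s: 16.7
tcp_pos: [0.466, 0.1262, 0.1049]
eef_rot: [-179.9, 0.0, -69.8]
contact_force: [3.9, 2.8, -6.8]
gripper_width: 0.0158
```

```bash
python3 st.py
```

```text
16.7 [0.46596709 0.12615673 0.10492385] [-1.79856259e+02  2.88203410e-02 -6.98047610e+01] [ 3.85069169  2.78024235 -6.82709674] [ 1.51456843 -1.70673833  0.16194086] 0.01577989670008108
```

Request:
step_arm:
  commands:
    - [[0, 0, 0], 2]
    - [[0, 0, 0], 0]

```text
time_s: 16.95
tcp_pos: [0.4659, 0.1261, 0.1049]
eef_rot: [-179.9, 0.0, -71.8]
contact_force: [3.8, 3.3, -6.9]
gripper_width: 0.0159
```

```bash
python3 st.py; python3 - <<'E'
from h import *
grab('wrist','w7')
i=load('w7')['img'][100:260,220:420,::-1]
cv2.imwrite('pics/c7.png',cv2.resize(i,None,fx=3.5,fy=3.5,interpolation=cv2.INTER_CUBIC))
E
```

```text
16.95 [0.4659417  0.12612783 0.10494489] [-1.79860704e+02  2.44947651e-02 -7.17717214e+01] [ 3.79246502  3.31716734 -6.90075965] [ 1.4455004  -1.67898048  0.53892801] 0.015881697213195406
```

View pics/c7.png

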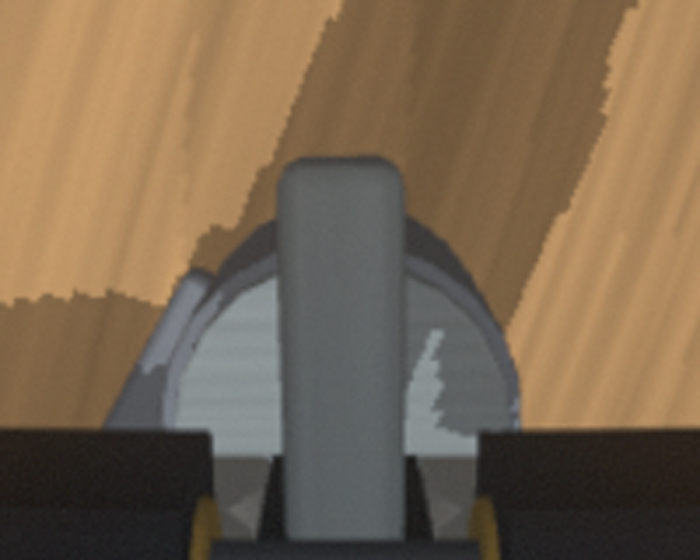

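Request:
step_arm:
  commands:
    - [[0, 0, 0], 1]
    - [[0, 0, 0], 0]

```text
time_s: 17.25
tcp_pos: [0.4659, 0.126, 0.1049]
eef_rot: [-179.9, 0.0, -72.7]
contact_force: [4.5, 3.2, -7.4]
gripper_width: 0.0154
```

```bash
python3 st.py
```

```text
17.25 [0.46587557 0.12603331 0.10493092] [-1.79874266e+02  1.61396107e-02 -7.27496524e+01] [ 4.47963097  3.1591871  -7.41850896] [ 1.40810815 -1.81391099  0.72353259] 0.015416439373250284
```

Request:
step_arm:
  commands:
    - [[0, 0, 0], -3]
    - [[0, 0, 0], -4]
    - [[0, 0, 1], 0]
    - [[0, 0, 0], 0]

```text
time_s: 17.75
tcp_pos: [0.4655, 0.1258, 0.1041]
eef_rot: [-179.9, 0.0, -66.0]
contact_force: [2.6, 3.4, -2.2]
gripper_width: 0.0156
```

```bash
python3 st.py
```

```text
17.75 [0.46553571 0.125788   0.10405247] [-1.79907368e+02  7.37247846e-03 -6.59839997e+01] [ 2.55684912  3.37848625 -2.15704889] [ 1.48430671 -1.12196378  0.07091083] 0.01564526495279048
```

Request:
step_arm:
  commands:
    - [[0, 0, 1], 0]
    - [[0, 0, 0], 0]

```text
time_s: 18.0
tcp_pos: [0.4658, 0.126, 0.1036]
eef_rot: [-179.9, 0.0, -66.0]
contact_force: [1.0, 3.7, 5.5]
gripper_width: 0.016
```

```bash
python3 st.py
```

```text
18.0 [0.46578872 0.1259521  0.10357745] [-1.79875785e+02  1.90140881e-03 -6.59557073e+01] [0.96037584 3.74477905 5.53698824] [ 1.65383168 -0.46729726 -0.01328448] 0.01602350118718759
```

Request:
step_arm:
  commands:
    - [[0, 0, 0], 0]
    - [[0, 0, 0], 0]
    - [[0, 0, 0], 0]
    - [[0, 0, 0], 0]
    - [[0, 0, 0], 0]
  gripper: 0.4

```text
time_s: 18.62
tcp_pos: [0.4647, 0.1252, 0.1024]
eef_rot: [180.0, -0.0, -66.0]
contact_force: [-0.6, 0.1, -0.5]
gripper_width: 0.0522
```

Request:
step_arm:
  commands:
    - [[0, 0, -10], 0]
    - [[0, 0, -25], 0]
    - [[0, 0, -40], 0]
    - [[0, 0, -40], 0]
    - [[-30, 0, -30], 0]
    - [[-30, 0, 0], 0]
    - [[0, 0, 0], 0]
    - [[0, 0, 0], 0]

```text
time_s: 19.62
tcp_pos: [0.4403, 0.18, 0.2479]
eef_rot: [-180.0, -0.0, -65.9]
contact_force: [-1.3, -1.2, 0.2]
gripper_width: 0.0524
```

```bash
python3 - <<'E'
from h import *
for n in('wrist','side','top'): c=grab(n,n+'8')
d=load('wrist8'); print(d['state_pos'],d['state_rot'],r.get_state()['contact_force'])
a=ortho(d,.466,.125,.132,80,.4); 
R=cv2.boxPoints(((200,200),(110/.4,16/.4),66+270)); cv2.polylines(a,[R.astype(int)],True,(0,255,0),1)
b=cv2.resize(load('side8')['img'][100:200,220:320,::-1],(400,400),interpolation=cv2.INTER_CUBIC)
cv2.imwrite('pics/k8.png',np.hstack([a,b]))
P=cloud(load('top8'));P[load('top8')['z_map']==0]=np.nan
q=P[175:240,140:230].reshape(-1,3); q=q[(q[:,2]>.115)&(q[:,2]<.15)]; print(len(q)); 
if len(q)>20: print(np.median(q,0),q.min(0),q.max(0),cv2.minAreaRect((q[:,:2]*1000).astype(np.float32)))
E
```

```text
[0.44032592 0.17997295 0.24786232] [-1.79994421e+02 -5.62838752e-03 -6.59319275e+01] [-0.26190368 -0.36598423 -0.74009523]
494
[0.46448748 0.12286003 0.1316975 ] [0.43624735 0.0720731  0.11866822] [0.49362368 0.17571631 0.13707333] ((464.9446716308594, 124.36058044433594), (17.226015090942383, 110.48236846923828), 25.028606414794922)
```

View pics/k8.png

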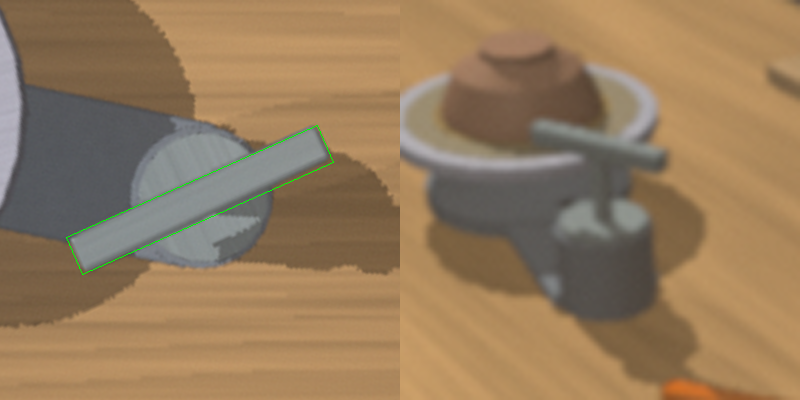

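View pics/top8.png

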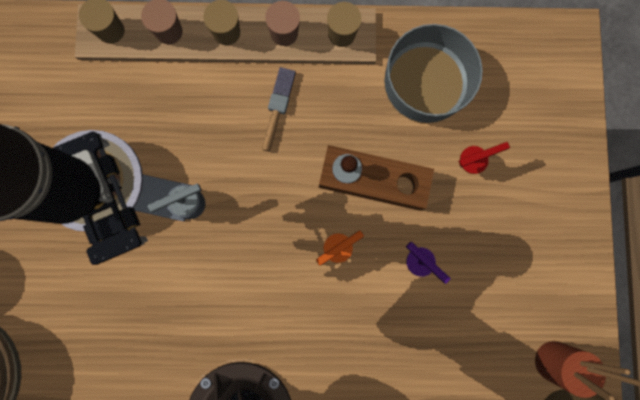

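```bash
python3 -c "
from h import *
print(close_job())"
```

```text
the job is handed in; nothing more can be done
None
```

I took the key from the block, lowered it into the sleeve, turned the screw clockwise to its stop, and let go. The job is handed in at about 20 s of the 42 s allowed.

- **Turn:** With the tongue in the slot (slot read at about +7°), I turned the key clockwise from yaw +7° to −73°. The twisting moment held near 0.15 N m, then rose to 0.54 and 0.72 N m around −72°. I took that as the stop; my geometry put it nearer −68°, a difference of 3–4°. The screw itself is hidden by the collar, so I judged "locked" by feel and key angle, not by sight.
- **Release:** I turned back 7°, within the slot's play, and lowered until the vertical force changed from about −2 N to +5.5 N. I took that as the collar resting on the rim. Then I opened the gripper and lifted clear.
- **Last pictures:** The key stands upright with its collar on the rim. The bar is at −65°, centred at about (0.465, 0.124), and the depth picture puts its top at 0.132 m, about as expected.
- **Surroundings:** The punch and the orange, purple and red look-alikes looked unmoved in the top view, and the arm is touching nothing.

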